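Set the wire feeder's H-gate selector to the marked slot

ROBOT

A 6-joint arm with a two-finger parallel gripper is mounted at the origin on a cart in front of the work surface, level with it; the furniture and walls round the work are solid. World frame = base frame: x ahead of the robot, y to its left, z up, the work surface at z = 0. Lengths are in m, angles in rad, forces in N, time in s.
With the tool pointing down it reaches from about 0.3 to 0.775 m from the base axis. Payload 14.6 kg.
Tool frame: the origin (TCP) lies at the very end of the fingers, on their centre line; the grasp point (between the pads) lies 19 mm behind it (ctrl.hold_point_z is the distance from the TCP to the grasp point, in m); x points along the fingers, y is the direction in which the jaws open and shut, and the axes are right-handed (so a half turn about x gives the same grasp; the last joint's range is limited). The gripper opens to 94 mm and grips with 3 to 60 N. Pads are 16 mm wide; open, the fingers measure 119 mm over their backs; the gripper's body (75 mm by 177 mm) begins 78 mm behind the grasp point.
Start: joints at [1.047, 0.3, 1.521, -0, 1.321, -0.067], TCP at [0.243, 0.494, 0.205] pointing down, gripper open.
Joint ranges: [-3.03, 3.03], [-0.79, 2.21], [0.23, 2.52], [-1.04, 4.18], [0, 3.07], [-2.55, 2.55]. Speed limits (rad/s): [2.22, 2.22, 2.57, 3.14, 3.14, 3.14].

INTERFACE

Orientations are given as [roll, pitch, yaw] about the fixed x, y, z axes, in that order (R = Rz(yaw) Ry(pitch) Rx(roll)).
In Python, from station import get_obs, camera, ticket, ctrl gives the robot as it stands.
- The arm moves only by the tool step_arm, never from a script. Its argument "motion" is a list that holds one entry, the list of rows, each a list of 6 numbers: the shift along the tool's x, y, z in m, then the turn, a rotation vector about the tool's x, y, z in degrees. A call has 1 to 12 rows; each row shifts and turns the commanded pose from where the row before left it, along the tool's axes as they then stand; what a row does not reach is not made up. A row lasts 1/8 s, in which the tool goes at most 62.5 mm and 10.7 degrees, less where a joint would pass 70% of its speed; a pose out of reach is approached as far as the arm can. A call is refused whole if a number of a shift passes 0.0625 or a number of a turn 10.7, either way. A call with a gripper value outside its range is refused whole. "fingers" is the finger opening in m, from 0 to 0.094, set as the call begins (left out, the last holds). The fingers move at their own pace and stop on an object; "squeeze" is the grip in N (left out, the last holds). Time passes only in rows, so rows that do not move let the fingers close. It gives the time, the measured TCP pose, the force and the opening at its end, in the units of the state.
- get_obs(): the state, without advancing time (a new reading comes with each control period).
- camera(name): name is "scene" or "top" or "wrist"; returns a dict with "pixels" (400x640x3 uint8, red, green, blue), "fx", "fy", "cx", "cy" (pixels), "extrinsics" (4x4, takes a point from world to camera coordinates); the wrist camera has in their place "T_tool_cam" (4x4, takes a point from camera to tool coordinates, whose origin is the TCP and whose axes are the tool frame's). Camera axes: x right, y up, looking along -z (the intrinsics and any distortion apply to the point x, -y, -z); pixel columns grow to the right and rows downward; lengths in m; the calibration is good to about 2 mm. A picture is of the moment at which its call begins: read the wrist's pose just before it. There is no depth.
- ticket.hand_in(): hands the job in, once; it reports no verdict.
The state is a dict: "time_s": time; "qpos": joint angles; "joint_vel": joint speeds; "tau": joint torques, N m; "ee_pos": TCP position; "eef_rot": TCP orientation; "force": force on the tool from outside, world axes, zero at the start; "moment": the same for the moment, N m; "grip_width": finger opening in m.
Only numpy, scipy, OpenCV 4.12 (cv2) and the standard library are available. Lean on these libraries where they do the work, as an engineer would, in place of code of your own. Each camera call takes 0.05 s, during which the arm holds its last target.

TASK

The selector lever of the solder-wire feeder stands in its short middle park slot, on the side facing the robot. With the fingers only pushing, move it through the H-shaped gate and fully home into the corner slot that is marked by the tall square plug, then let go and come clear. Do not push it into any of the slots marked by flat round caps, do not pull the knob up, and leave the loupe, the copper bar and the torque screwdriver where they lie.

Things in the scene. Friction and masses are not known exactly. Their poses are not given: they have to be found in the camera images.
- feeder: Fixed grey wire feeder: housing 160 x 172 mm, aluminium gate plate on top (plate top 57 mm above bench), at its far end a low deck with a wire reel (83 to 137 mm along +x, top 82 mm, spindle 87 mm high), a nozzle in front. Origin on the bench under the gate's centre; +x points away from the robot along the slots, +y left along the cross slot, z up; turned by up to 0.4 rad.
- gate_centre (a point): Centre of the gate, on the plate's top, where cross slot and park slot meet; axes as the feeder. Slots are 16 mm wide. Lever positions: cross slot x = 0, y -38 to +38 mm; long slots at y = +38 and -38 mm, x -30 to +30 mm (four corner slots); park slot y = 0, x -30 to 0 mm. The park slot has no far half: pushed straight out of it, the lever stops at the plate at x = 0 to 2 mm.
- lever_knob (a point): Middle of the lever's upright black cylindrical knob, on its axis: 28 mm in diameter, from 83 to 129 mm above the bench (this point 106 mm), with a thin steel collar at its foot; below it a 12 mm steel shank. The lever stays upright, slides in the gate's slots and stays where it is left. About 2 N moves it, more when it is pressed against a slot wall.
- cross (a joint): Lever position along the feeder's y, m: 0 in line with the park slot, +0.038 at the left long slot, -0.038 at the right long slot (end stops).
- along (a joint): Lever position along the feeder's x, m: 0 in the cross slot, +0.030 fully home in a far slot, -0.030 fully home in a near slot or at the bottom of the park slot (end stops). At the start it is in the park slot, -0.030 to -0.018.
- pull (a joint): Height by which the knob is pulled up, m: 0 down (held down by a spring of 6 N, rising), at most 0.020. Must stay down.
- tall_plug: Fixed steel plug, square, 20 x 20 mm and 24 mm tall (top 81 mm above the bench), on the gate plate beyond the end of the wanted corner slot and in line with it: 56 mm along the feeder's x (either way) from the cross slot, 26 mm beyond the lever's home position. Origin at the centre of its underside. It may stand at any of the four corners.
- cap_a: Fixed flat round steel cap, 22 mm in diameter, 5 mm high, on the gate plate beyond the end of a corner slot that is not wanted, placed like the plug. Origin at the centre of its underside.
- cap_b: Another cap like cap_a, at another unwanted corner slot.
- cap_c: Another cap like cap_a, at another unwanted corner slot.
- loupe: Loose black eye loupe, 35 mm in diameter, 32 mm high, on the bench left of the feeder. Origin at the centre of its underside. To be left alone.
- copper_bar: Loose copper bar 160 x 35 x 9 mm on the bench to the left, beyond the screwdriver. Origin at the centre of its underside, x along the bar. To be left alone.
- driver_torque: Loose black torque screwdriver, 186 mm long, 31 mm thick, on the bench to the left. Origin at the middle of its underside, y along it. To be left alone.

How it is judged:
On the way:
1. the lever has been pushed out of the park slot into the cross slot (value of joint along between -0.007 and 0.007 m), for 0.1 s.
At the end, for the whole second after the job is handed in: The lever stands in the corner slot marked by the tall square plug, its axis within 31 mm of the plug's (26 mm is fully home, so within 5 mm of home), knob down and at rest (horizontal distance between lever_knob and tall_plug below 0.031 m and value of joint pull below 0.003 m and velocity of joint cross between -0.005 and 0.005 m/s and velocity of joint along between -0.005 and 0.005 m/s); the robot touches nothing.
It fails at once if the lever is pushed more than 16 mm into a slot marked by a flat round cap (horizontal distance between lever_knob and cap_a below 0.04 m or horizontal distance between lever_knob and cap_b below 0.04 m or horizontal distance between lever_knob and cap_c below 0.04 m).
It fails at once if the knob is pulled up by more than 6 mm (value of joint pull above 0.006 m).
It fails at once if the loupe, the copper bar or the torque screwdriver is moved by more than 15 mm (distance of any of loupe, copper_bar, driver_torque from where it was at the start of the episode above 0.015 m).
It also fails if it takes over 38 s, if anything falls off the work surface, if the arm or the gripper's body presses on something with over 40 N, if the wrist force passes 120 N, or if a joint passes its speed limit or range.

## Working session

There is one attempt and no reset: what is moved stays moved. The work goes in short steps, Python scripts to look and compute and a tool call to move; the robot and the scene stay as the last step left them, time stands still between calls to the robot, and variables do not carry over. Pictures are saved under pics/ and viewed, and the job is handed in when it is done.

Besides the shell and the picture viewer there is one more tool, called after "Emit:" in YAML: its name, and indented under it one key for each argument. step_arm: Moves the arm, as the interface text tells. Its arguments: {"type":"object","properties":{"motion":{"type":"array","items":{"type":"array","items":{"type":"array","items":{"type":"number"}}}},"fingers":{"type":"number"},"squeeze":{"type":"number"}},"required":["motion"]}

```bash
mkdir -p pics; ls
cat > h.py <<'E'
import numpy as np,cv2
from station import get_obs,camera,ticket,ctrl
def save(n,f):
    c=camera(n); cv2.imwrite(f,c['pixels'][:,:,::-1]); return c
def ray(c,u,v):
    E=np.array(c['extrinsics']);R=E[:3,:3];t=E[:3,3]
    d=np.array([(u-c['cx'])/c['fx'],-(v-c['cy'])/c['fy'],-1.])
    return -R.T@t,R.T@d
def onz(c,u,v,z):
    o,d=ray(c,u,v); return o+d*(z-o[2])/d[2]
def proj(c,p):
    E=np.array(c['extrinsics']);q=E[:3,:3]@np.array(p)+E[:3,3]
    return c['cx']+c['fx']*q[0]/-q[2], c['cy']-c['fy']*q[1]/-q[2]
E
python3 - <<'E'
from h import *
o=get_obs();print(o)
for n in ('scene','top'):
    c=save(n,f'pics/{n}0.png');print(n,{k:c[k] for k in c if k!='pixels'})
E
```

```text
pics
{'time_s': 0.0, 'qpos': array([ 1.04741596e+00,  3.00503313e-01,  1.52158050e+00, -8.72726390e-06,
        1.32069724e+00, -6.65957923e-02]), 'joint_vel': array([-0.00168168,  0.0005028 , -0.00070235,  0.00085159,  0.00050021,
       -0.00124986]), 'tau': array([-2.91889650e-03, -5.31791174e+01, -3.52748716e+01,  7.07380241e-02,
        2.42361089e-02, -1.15462803e-04]), 'ee_pos': array([0.24245649, 0.49338198, 0.20486891]), 'eef_rot': array([-1.63027915,  1.5696079 , -2.08706157]), 'force': array([ 1.23344644,  0.28613083, -0.64713814]), 'moment': array([-0.00674541,  0.00742041,  0.00241612]), 'grip_width': 0.09411279902019427}
scene {'fx': 484.6234895846192, 'fy': 484.6234895846192, 'cx': 316.43536762805775, 'cy': 198.38073654675352, 'extrinsics': array([[-0.56185077, -0.82717603, -0.01017474,  0.52390983],
       [ 0.37879729, -0.26818962,  0.88576913, -0.18581357],
       [-0.73541575,  0.4938159 ,  0.46401458, -0.79788663],
       [ 0.        ,  0.        ,  0.        ,  1.        ]])}
top {'fx': 430.37422423266565, 'fy': 430.37422423266565, 'cx': 320.1869585115757, 'cy': 200.77464407932717, 'extrinsics': array([[-0.01652433, -0.99972337,  0.01673728,  0.25962798],
       [ 0.98276427, -0.0131569 ,  0.18439437, -0.50272673],
       [-0.18412315,  0.01949579,  0.98270981, -0.89306249],
       [ 0.        ,  0.        ,  0.        ,  1.        ]])}
```

View pics/scene0.png

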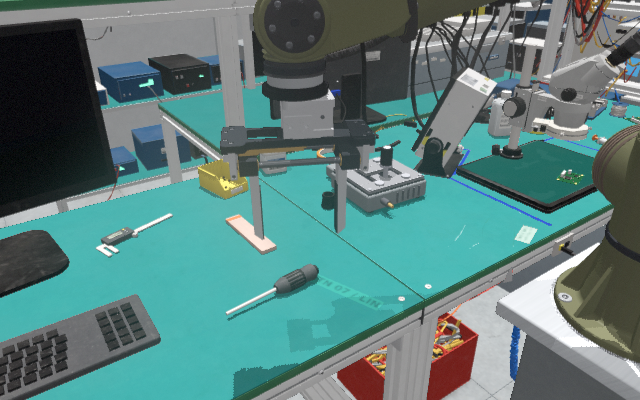

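View pics/top0.png

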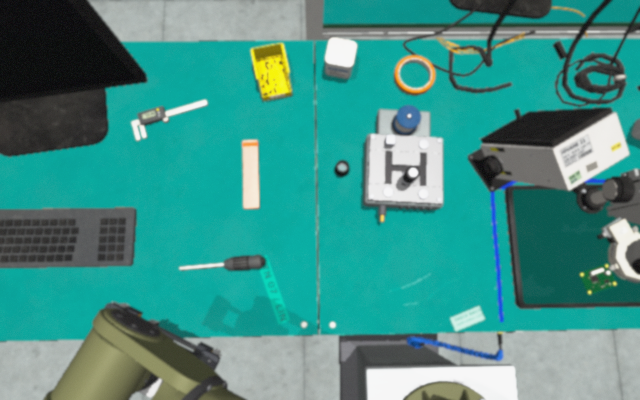

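The scene view shows the feeder at about (375,180), partly hidden by the gripper. The top view is clear: feeder at about (404,165), knob at about (411,174), and the driver, bar and loupe to the left. I'll zoom in on the top view.

Run:
```python
from h import *
a=cv2.imread('pics/top0.png')[95:230,340:470]
cv2.imwrite('pics/topz.png',cv2.resize(a,None,fx=4.4,fy=4.4,interpolation=cv2.INTER_CUBIC))
a=cv2.imread('pics/scene0.png')[135:220,310:440]
cv2.imwrite('pics/scz.png',cv2.resize(a,None,fx=6,fy=6,interpolation=cv2.INTER_CUBIC))
```

```text
(no output)
```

View pics/topz.png

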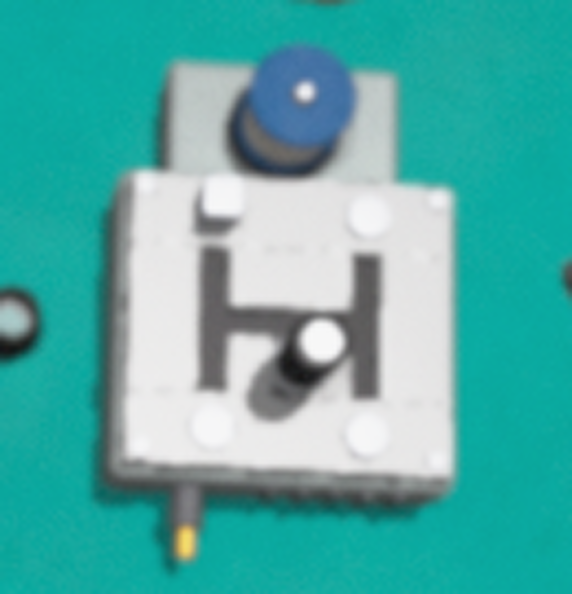

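View pics/scz.png

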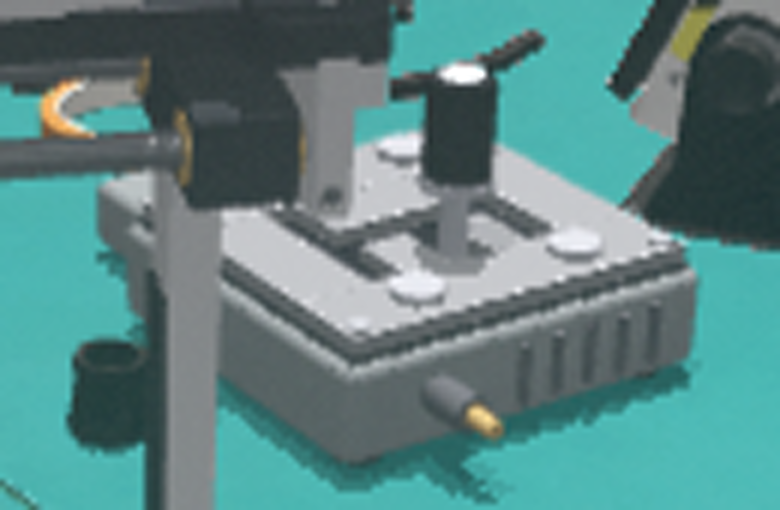

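The zoomed top view shows the tall plug at the far-left corner (zoom 222,198). The caps are at (370,217), (212,426) and (367,436), and the knob top is at (322,340). In the scene zoom the three corners that show all carry flat caps, which agrees.

Run:
```python
from h import *
c=camera('top')
f=lambda u,v,z: onz(c,340+(u+.5)/4.4-.5,95+(v+.5)/4.4-.5,z)
P=f(222,198,.081);A=f(370,217,.062);B=f(212,426,.062);C=f(367,436,.062);K=f(322,340,.129)
hb=[f(213,248,.057),f(368,255,.057),f(212,388,.057),f(366,396,.057)]
print(P,A,B,C,K)
ctr=(P+A+B+C)[:2]/4
ax=((P+A-B-C)[:2]);ay=(P-A+B-C)[:2]
print('centre',ctr,np.mean(hb,0),'yaw',np.arctan2(ax[1],ax[0]),np.arctan2(-ay[0],ay[1]),np.linalg.norm(ax)/2,np.linalg.norm(ay)/2)
# fit
M=np.array([[56,38],[56,-38],[-56,38],[-56,-38]])/1e3
Q=np.array([P,A,B,C])[:,:2];U,S,V=np.linalg.svd(M.T@(Q-Q.mean(0)));R=(U@V).T
print('yaw',np.arctan2(R[1,0],R[0,0]),'res',(Q-Q.mean(0)-M@R.T)*1e3)
print('knob feeder',R.T@(K[:2]-ctr),'home',ctr+R@[.03,.038])
# knob axis check by shank & others
for n,(u,v,z) in dict(loupe=(342,168,.03),driver=(245,263,.015)).items(): print(n,onz(c,u,v,z))
```

```text
[0.63185428 0.09991176 0.081     ] [0.6275143  0.02246459 0.062     ] [0.52179515 0.10658475 0.062     ] [0.5158099  0.03076652 0.062     ] [0.54736273 0.06646112 0.129     ]
centre [0.57424341 0.0649319 ] [0.57552158 0.0644644  0.057     ] yaw -0.06742421052559226 -0.06726660621253076 0.11113427482741928 0.07680640153458905
yaw -0.06737389521366793 res [[-0.82035103  0.83614996]
 [-0.04378661 -0.78344586]
 [ 0.86641854 -0.03102363]
 [-0.0022809  -0.02168047]]
knob feeder [-0.02692264 -0.00028394] home [0.60673361 0.100826  ]
loupe [0.58355252 0.20152675 0.03      ]
driver [0.37611542 0.4178986  0.015     ]
```

```bash
cat >> h.py <<'E'
from scipy.spatial.transform import Rotation as Rn
CTR=np.array([.5747,.0647]);YAW=-.0672
RF=np.array([[np.cos(YAW),-np.sin(YAW)],[np.sin(YAW),np.cos(YAW)]])
def tool():
    o=get_obs();R=Rn.from_euler('xyz',o['eef_rot']).as_matrix();p=np.array(o['ee_pos']);return o,R,p
def rep():
    o,R,p=tool();f=RF.T@(p[:2]-CTR)
    print('t',o['time_s'],'p',p,'feeder xy',f,'F(feeder)',RF.T@o['force'][:2],o['force'][2],'grip',o['grip_width']);print(R.round(4))
E
python3 - <<'E'
from h import *
rep();print(ctrl.hold_point_z, [a for a in dir(ctrl) if a[0]!='_'])
E
```

```text
t 0.15 p [0.24250213 0.49345651 0.2050393 ] feeder xy [-0.36023883  0.40548187] F(feeder) [-1.10175133  0.61055628] -0.1631941329087186 grip 0.0937842704666347
[[-4.000e-04  4.411e-01  8.975e-01]
 [-7.000e-04  8.975e-01 -4.411e-01]
 [-1.000e+00 -8.000e-04 -0.000e+00]]
0.0188 ['MotionError', 'hold_point_z']
```

Run:
```python
from h import *
o,R,p=tool()
tgt=np.r_[CTR+RF@[-.085,0],.2]
N=10;d=(tgt-p)/N
Rt=np.array([[0,RF[0,0],RF[0,1]*-1],[0,RF[1,0],-RF[1,1]],[-1,0,0]]) # x down,y=feeder x,z=-feeder y
rv=Rn.from_matrix(R.T@Rt).as_rotvec(degrees=True);print(rv,np.linalg.det(Rt))
S=Rn.from_rotvec(rv/N,degrees=True).as_matrix();Rc=R.copy()
for i in range(N):
    print((Rc.T@d).round(4).tolist(),(rv/N).round(2)); Rc=Rc@S
```

```text
[6.76774912e+01 2.54284936e-02 4.18039897e-02] 1.0
[0.0005, -0.0271, 0.0409] [6.77 0.   0.  ]
[0.0005, -0.0221, 0.0438] [6.77 0.   0.  ]
[0.0005, -0.0167, 0.0461] [6.77 0.   0.  ]
[0.0005, -0.0112, 0.0477] [6.77 0.   0.  ]
[0.0005, -0.0055, 0.0487] [6.77 0.   0.  ]
[0.0005, 0.0003, 0.049] [6.77 0.   0.  ]
[0.0005, 0.0061, 0.0486] [6.77 0.   0.  ]
[0.0005, 0.0117, 0.0476] [6.77 0.   0.  ]
[0.0005, 0.0173, 0.0459] [6.77 0.   0.  ]
[0.0005, 0.0226, 0.0435] [6.77 0.   0.  ]
```

Emit:
step_arm:
  motion:
    - [[0,-0.027,0.041,6.77,0,0],[0,-0.022,0.044,6.77,0,0],[0,-0.017,0.046,6.77,0,0],[0,-0.011,0.048,6.77,0,0],[0,-0.0055,0.049,6.77,0,0],[0,0,0.049,6.77,0,0],[0,0.006,0.0485,6.77,0,0],[0,0.012,0.0475,6.77,0,0],[0,0.017,0.046,6.77,0,0],[0,0.0225,0.0435,6.77,0,0],[0,0,0,0,0,0],[0,0,0,0,0,0]]
  fingers: 0
  squeeze: 20

```text
time_s: 1.65
ee_pos: [0.4898, 0.0702, 0.2052]
eef_rot: [-1.598, 1.57, 3.048]
force: [0.6, 0.5, -0.8]
grip_width: 0.0007
```

Run:
```python
from h import *
rep()
c=save('scene','pics/s1.png');w=save('wrist','pics/w1.png')
print({k:w[k] for k in w if k!='pixels'})
a=cv2.imread('pics/s1.png')[60:260,290:490]
cv2.imwrite('pics/s1z.png',cv2.resize(a,None,fx=3,fy=3,interpolation=cv2.INTER_CUBIC))
```

```text
t 1.65 p [0.48981657 0.07015881 0.20521172] feeder xy [-0.0850584  -0.00025339] F(feeder) [0.57561674 0.52735748] -0.7571895778290061 grip 0.0007416415914141125
[[-7.000e-04  9.978e-01 -6.680e-02]
 [ 1.000e-04 -6.680e-02 -9.978e-01]
 [-1.000e+00 -7.000e-04 -0.000e+00]]
{'fx': 303.78322605095053, 'fy': 303.78322605095053, 'cx': 318.1036953115025, 'cy': 202.75631894091325, 'T_tool_cam': array([[-7.87354271e-04,  2.67160644e-01, -9.63651685e-01,
        -1.79983222e-01],
       [ 9.99999479e-01, -4.15216406e-04, -9.32166007e-04,
        -2.89764315e-04],
       [-6.49162060e-04, -9.63651917e-01, -2.67160178e-01,
        -7.71810488e-02],
       [ 0.00000000e+00,  0.00000000e+00,  0.00000000e+00,
         1.00000000e+00]])}
```

View pics/s1z.png

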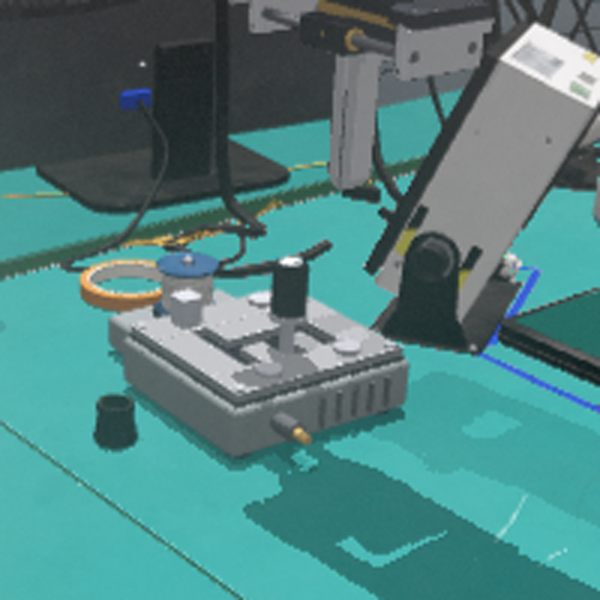

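View pics/w1.png

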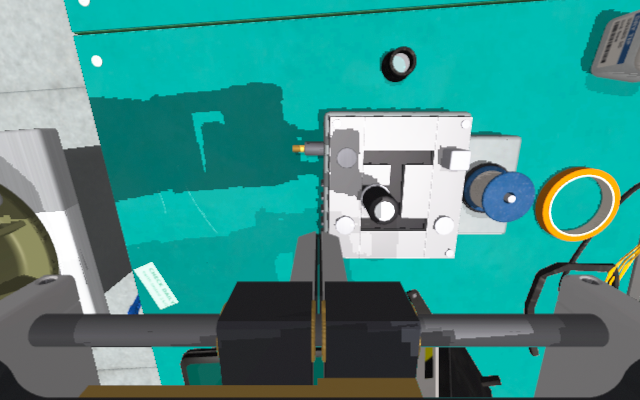

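The scene and wrist views confirm the plug at far left (wrist 458,158) with flat caps at the other three corners. The knob top is at wrist (384,211). I'll cross-check the knob and plug with the wrist camera.

```bash
cat >> h.py <<'E'
def wonz(w,R,p,u,v,z):
    T=np.array(w['T_tool_cam']);d=np.array([(u-w['cx'])/w['fx'],-(v-w['cy'])/w['fy'],-1.])
    o=p+R@T[:3,3];d=R@T[:3,:3]@d;q=o+d*(z-o[2])/d[2];return RF.T@(q[:2]-CTR)
E
python3 - <<'E'
from h import *
o,R,p=tool();w=camera('wrist')
for n,u,v,z in (('knob',384,211,.129),('plug',461,155,.081),('capFR',443,225,.062),('capNL',347,157,.062),('capNR',345,225,.062)):
    print(n,wonz(w,R,p,u,v,z))
E
```

```text
knob [-0.02703489 -0.00101946]
plug [0.05717996 0.04279831]
capFR [ 0.05581382 -0.03791051]
capNL [-0.05459763  0.03827098]
capNR [-0.05474646 -0.03812402]
```

Emit:
step_arm:
  motion:
    - [[0.055,0,0,0,0,0],[0.055,0,0,0,0,0],[0,0.012,0,0,0,0],[0,0.008,0,0,0,0],[0,0.006,0,0,0,0],[0,0.006,0,0,0,0],[0,0.006,0,0,0,0],[0,0.006,0,0,0,0],[0,0,0,0,0,0]]

```text
time_s: 2.92
ee_pos: [0.5344, 0.0668, 0.0954]
eef_rot: [1.518, 1.571, -0.121]
force: [0.2, 1.1, 0.2]
grip_width: 0.0002
```

Run:
```python
from h import *
rep()
o,R,p=tool()
w=save('wrist','pics/w2.png')
a=cv2.imread('pics/w2.png')[90:330,180:580]
cv2.imwrite('pics/w2z.png',cv2.resize(a,None,fx=2,fy=2,interpolation=cv2.INTER_CUBIC))
```

```text
t 2.925 p [0.53442031 0.06684114 0.09539668] feeder xy [-0.04033255 -0.00056845] F(feeder) [0.1738531 1.1061185] 0.16287628329205067 grip 0.00020201195307676062
[[ 2.000e-04  9.977e-01 -6.760e-02]
 [-0.000e+00 -6.760e-02 -9.977e-01]
 [-1.000e+00  2.000e-04  0.000e+00]]
```

View pics/w2z.png

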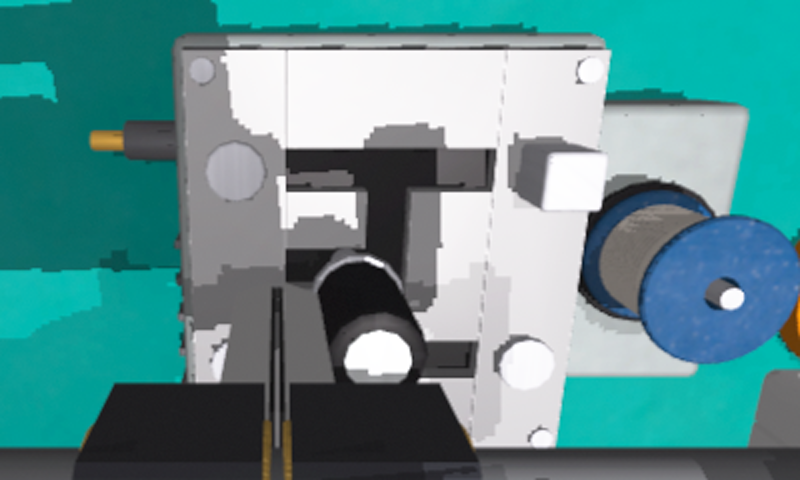

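The wrist view shows the fingertips against the knob's back face. The knob top is at about zoom (378,358), i.e. pixel (369,269).

Run:
```python
from h import *
o,R,p=tool();w=camera('wrist')
print(wonz(w,R,p,369,269,.129), wonz(w,R,p,180+575/2,90+180/2,.081))
```

```text
[-0.01359257 -0.00053329] [0.05655339 0.03808802]
```

Emit:
step_arm:
  motion:
    - [[0,0.005,0,0,0,0],[0,0.005,0,0,0,0],[0,0.004,0,0,0,0],[0,0,0,0,0,0],[0,0,0,0,0,0]]

```text
time_s: 3.65
ee_pos: [0.5482, 0.0659, 0.0955]
eef_rot: [1.595, 1.57, -0.043]
force: [-0.6, -0.1, 0.7]
grip_width: 0.0006
```

Run:
```python
from h import *
rep()
w=save('wrist','pics/w3.png')
a=cv2.imread('pics/w3.png')[90:330,180:580]
cv2.imwrite('pics/w3z.png',cv2.resize(a,None,fx=2,fy=2,interpolation=cv2.INTER_CUBIC))
```

```text
t 3.65 p [0.5482004  0.06594373 0.09549739] feeder xy [-0.0265233  -0.00053851] F(feeder) [-0.60774855 -0.18706019] 0.6639001017377142 grip 0.0006390779005921276
[[ 5.000e-04  9.977e-01 -6.750e-02]
 [-0.000e+00 -6.750e-02 -9.977e-01]
 [-1.000e+00  5.000e-04 -0.000e+00]]
```

View pics/w3z.png

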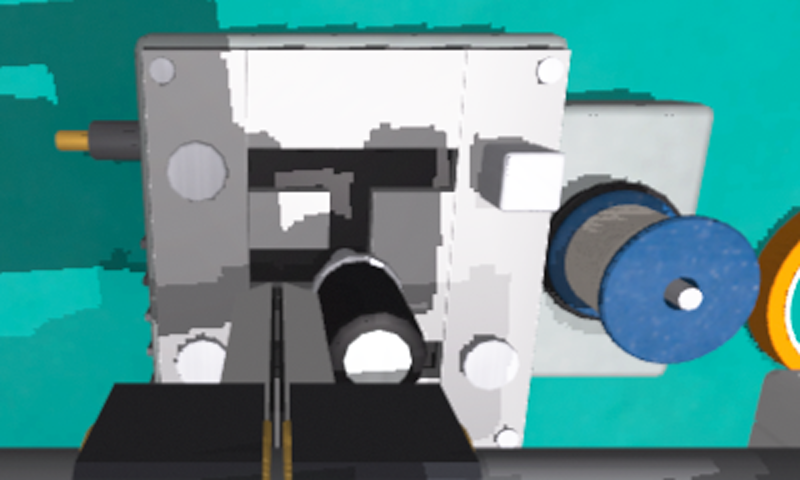

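Along is about 0, and the shank (zoom 350,255) lines up with the cross slot. Next I go round to the knob's right side.

Emit:
step_arm:
  motion:
    - [[0,-0.015,0,0,0,0],[0,0,0.022,0,0,0],[0,0,0.023,0,0,0],[0,0.021,0,0,0,0],[0,0.0205,0,0,0,0],[0,0,-0.008,0,0,0],[0,0,-0.006,0,0,0],[0,0,-0.006,0,0,0],[0,0,0,0,0,0]]

```text
time_s: 4.82
ee_pos: [0.5725, 0.0399, 0.0956]
eef_rot: [2.099, 1.571, 0.462]
force: [0.7, 0.4, 0.6]
grip_width: 0.0007
```

Run:
```python
from h import *
rep()
w=save('wrist','pics/w4.png')
a=cv2.imread('pics/w4.png')[90:330,180:580]
cv2.imwrite('pics/w4z.png',cv2.resize(a,None,fx=2,fy=2,interpolation=cv2.INTER_CUBIC))
a=save('scene','pics/s4.png')['pixels'][60:260,290:490,::-1]
cv2.imwrite('pics/s4z.png',cv2.resize(a,None,fx=3,fy=3,interpolation=cv2.INTER_CUBIC))
```

```text
t 4.825 p [0.57250735 0.03985304 0.09559086] feeder xy [-0.00051925 -0.02493811] F(feeder) [0.70919651 0.41008639] 0.5514831505543057 grip 0.0007068785100907129
[[ 1.000e-04  9.978e-01 -6.670e-02]
 [ 0.000e+00 -6.670e-02 -9.978e-01]
 [-1.000e+00  1.000e-04 -0.000e+00]]
```

View pics/w4z.png

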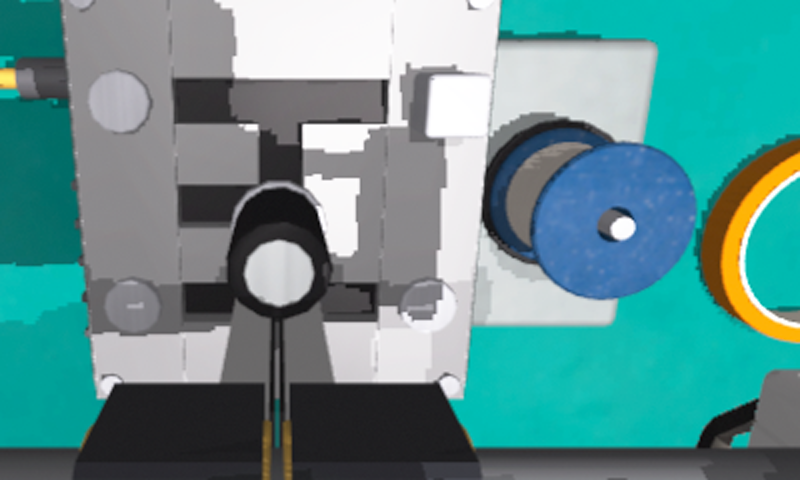

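View pics/s4z.png

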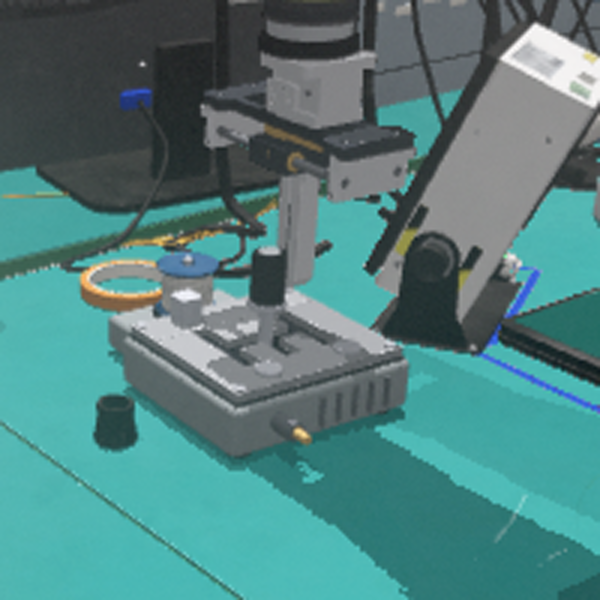

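The fingers are on the knob's right side; knob top at wrist pixel (319.5,225.5), and the lever is in the cross slot.

Run:
```python
from h import *
o,R,p=tool();w=camera('wrist')
print(wonz(w,R,p,319.5,225.5,.129))
```

```text
[ 0.00022777 -0.00096947]
```

Emit:
step_arm:
  motion:
    - [[0,0,-0.006,0,0,0],[0,0,-0.006,0,0,0],[0,0,-0.006,0,0,0],[0,0,-0.006,0,0,0],[0,0,-0.006,0,0,0],[0,0,-0.006,0,0,0],[0,0,0,0,0,0],[0,0,0,0,0,0]]

```text
time_s: 5.98
ee_pos: [0.5752, 0.0753, 0.0953]
eef_rot: [-2.579, 1.57, 2.066]
force: [0.1, -0.2, -0.7]
grip_width: 0.0006
```

Run:
```python
from h import *
rep()
w=save('wrist','pics/w5.png')
a=cv2.imread('pics/w5.png')[90:330,180:580]
cv2.imwrite('pics/w5z.png',cv2.resize(a,None,fx=2,fy=2,interpolation=cv2.INTER_CUBIC))
```

```text
t 5.975 p [0.57515206 0.07532582 0.09533299] feeder xy [-0.00026248  0.01063219] F(feeder) [ 0.16527466 -0.23176501] -0.6588809088262497 grip 0.0006085979149391038
[[-2.000e-04  9.977e-01 -6.740e-02]
 [ 3.000e-04 -6.740e-02 -9.977e-01]
 [-1.000e+00 -2.000e-04 -3.000e-04]]
```

View pics/w5z.png

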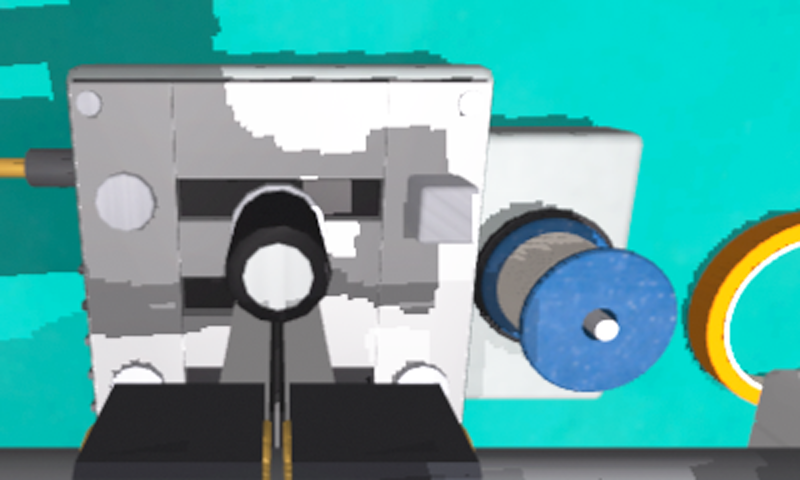

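Run:
```python
from h import *
o,R,p=tool();w=camera('wrist')
print(wonz(w,R,p,319.5,228,.129))
```

```text
[0.0003138  0.03374068]
```

The knob is at cross ≈ 0.034 (pixel 319.5,228), so about 4 mm remains to the stop.

Emit:
step_arm:
  motion:
    - [[0,0,-0.0025,0,0,0],[0,0,-0.002,0,0,0],[0,0,0,0,0,0],[0,0,0,0,0,0]]

```text
time_s: 6.58
ee_pos: [0.5755, 0.0796, 0.0954]
eef_rot: [-1.016, 1.571, -2.655]
force: [-0.6, -2.6, -0.7]
grip_width: 0.0005
```

Run:
```python
from h import *
rep()
o,R,p=tool()
w=save('wrist','pics/w6.png')
a=cv2.imread('pics/w6.png')[90:330,180:580]
cv2.imwrite('pics/w6z.png',cv2.resize(a,None,fx=2,fy=2,interpolation=cv2.INTER_CUBIC))
print(wonz(w,R,p,319.5,228,.129))
```

```text
t 6.575 p [0.57549883 0.07958849 0.09542069] feeder xy [-0.00020272  0.01490853] F(feeder) [-0.47153451 -2.62856175] -0.7289347049192019 grip 0.00048649485433937536
[[-1.000e-04  9.977e-01 -6.760e-02]
 [-0.000e+00 -6.760e-02 -9.977e-01]
 [-1.000e+00 -1.000e-04  0.000e+00]]
[0.00038479 0.03809219]
```

View pics/w6z.png

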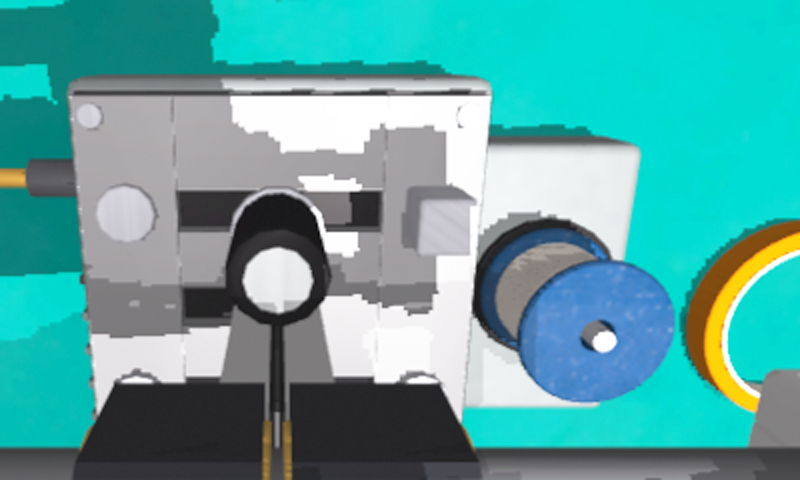

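Knob top is at pixel (319.5,230). A side force has appeared, so the lever is at or very near the left stop. I'll nudge it a little to be sure.

Emit:
step_arm:
  motion:
    - [[0,0,-0.001,0,0,0],[0,0,0,0,0,0],[0,0,0,0,0,0]]

```text
time_s: 7.0
ee_pos: [0.5756, 0.0802, 0.0955]
eef_rot: [-0.038, 1.57, -1.677]
force: [0.9, -5.2, 0.8]
grip_width: 0.0003
```

Emit:
step_arm:
  motion:
    - [[0,0,0.02,0,0,0],[0,-0.022,0,0,0,0],[0,-0.022,0,0,0,0],[0,0,-0.022,0,0,0],[0,0,-0.02,0,0,0],[0,0.012,0,0,0,0],[0,0.006,0,0,0,0],[0,0.006,0,0,0,0],[0,0.006,0,0,0,0],[0,0,0,0,0,0]]

```text
time_s: 8.25
ee_pos: [0.5634, 0.1032, 0.0953]
eef_rot: [0.608, 1.571, -1.03]
force: [-0.1, 0.3, 0.3]
grip_width: 0.0003
```

Run:
```python
from h import *
rep()
o,R,p=tool()
w=save('wrist','pics/w7.png')
a=cv2.imread('pics/w7.png')[90:330,180:580]
cv2.imwrite('pics/w7z.png',cv2.resize(a,None,fx=2,fy=2,interpolation=cv2.INTER_CUBIC))
```

```text
t 8.25 p [0.56344025 0.10322889 0.09526386] feeder xy [-0.01382153  0.03768584] F(feeder) [-0.13875608  0.308448  ] 0.25488679757601684 grip 0.0003423288130286125
[[ 1.000e-04  9.977e-01 -6.790e-02]
 [-1.000e-04 -6.790e-02 -9.977e-01]
 [-1.000e+00  1.000e-04  1.000e-04]]
```

View pics/w7z.png

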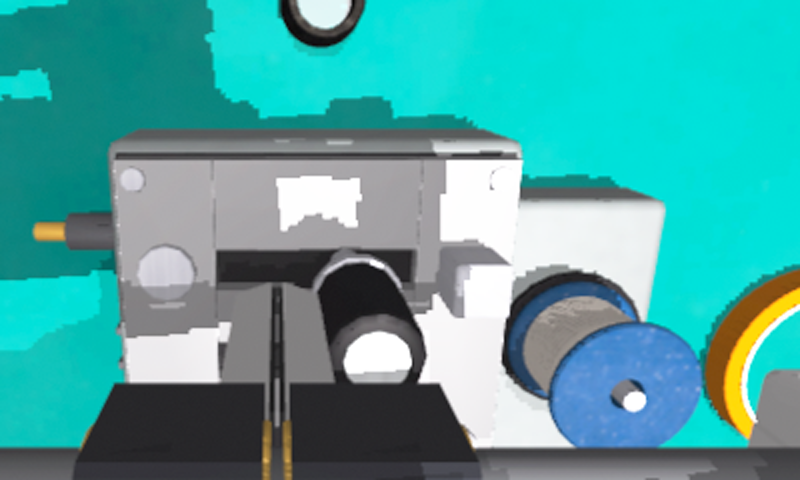

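The knob is entering the far-left slot, at about 13 mm, in line with the plug (zoom 485,285). About 17 mm remains.

Emit:
step_arm:
  motion:
    - [[0,0.005,0,0,0,0],[0,0.005,0,0,0,0],[0,0.004,0,0,0,0],[0,0.003,0,0,0,0],[0,0,0,0,0,0],[0,0,0,0,0,0]]

```text
time_s: 9.05
ee_pos: [0.5802, 0.1024, 0.0956]
eef_rot: [1.811, 1.57, 0.172]
force: [-0.1, -0.7, 0.2]
grip_width: 0.0006
```

Run:
```python
from h import *
rep()
```

```text
t 9.05 p [0.58023345 0.10241231 0.09556943] feeder xy [0.0029886  0.03799876] F(feeder) [-0.092102   -0.73223006] 0.18156123123756307 grip 0.0006020087916814409
[[ 6.000e-04  9.977e-01 -6.750e-02]
 [ 1.000e-04 -6.750e-02 -9.977e-01]
 [-1.000e+00  6.000e-04 -1.000e-04]]
```

Along is about 29.7 mm with no stop force yet. I'll nudge on until the stop is felt.

Emit:
step_arm:
  motion:
    - [[0,0.001,0,0,0,0],[0,0.001,0,0,0,0],[0,0,0,0,0,0],[0,0,0,0,0,0]]

```text
time_s: 9.55
ee_pos: [0.582, 0.1022, 0.0955]
eef_rot: [1.755, 1.571, 0.116]
force: [-2.0, 0.1, 0.4]
grip_width: 0.0004
```

Emit:
step_arm:
  motion:
    - [[0,0.001,0,0,0,0],[0,0,0,0,0,0],[0,0,0,0,0,0]]

```text
time_s: 9.93
ee_pos: [0.5827, 0.1022, 0.0954]
eef_rot: [-1.521, 1.57, 3.124]
force: [-6.3, -0.6, 2.8]
grip_width: 0.0004
```

The force is rising against the end stop, so the lever is home. I'll back off horizontally, then rise.

Emit:
step_arm:
  motion:
    - [[0,-0.02,0,0,0,0],[0,-0.05,0,0,0,0],[0,-0.03,0,0,0,0],[-0.05,0,0,0,0,0],[-0.06,0,0,0,0,0],[0,0,0,0,0,0],[0,0,0,0,0,0]]

```text
time_s: 10.8
ee_pos: [0.4832, 0.1089, 0.2048]
eef_rot: [-1.214, 1.571, -2.853]
force: [0.1, -0.5, 0.1]
grip_width: 0.0006
```

Run:
```python
from h import *
rep()
o,R,p=tool()
w=save('wrist','pics/w8.png')
a=cv2.imread('pics/w8.png')[40:280,240:640]
cv2.imwrite('pics/w8z.png',cv2.resize(a,None,fx=2,fy=2,interpolation=cv2.INTER_CUBIC))
a=save('scene','pics/s8.png')['pixels'][60:340,190:490,::-1]
cv2.imwrite('pics/s8z.png',cv2.resize(a,None,fx=2,fy=2,interpolation=cv2.INTER_CUBIC))
```

```text
t 10.8 p [0.48316563 0.10886777 0.20477606] feeder xy [-0.09429361  0.0379216 ] F(feeder) [ 0.142527   -0.48721742] 0.12149320625071136 grip 0.0006312819615658832
[[-2.000e-04  9.977e-01 -6.760e-02]
 [-1.000e-04 -6.760e-02 -9.977e-01]
 [-1.000e+00 -2.000e-04  1.000e-04]]
```

View pics/w8z.png

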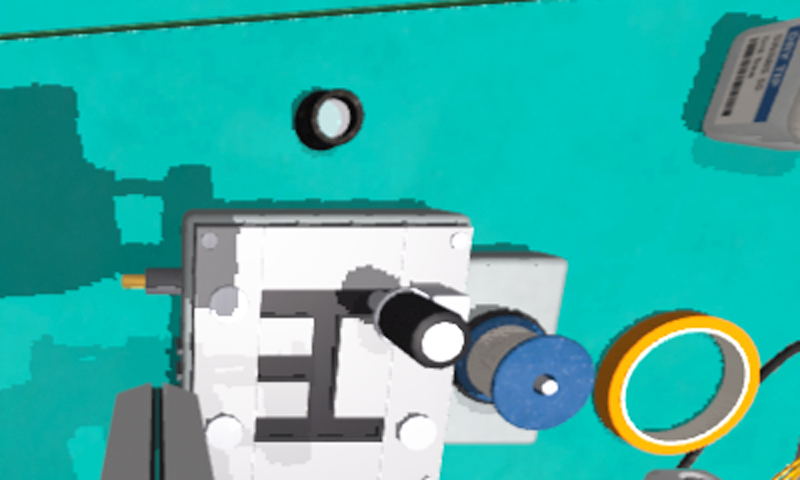

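View pics/s8z.png

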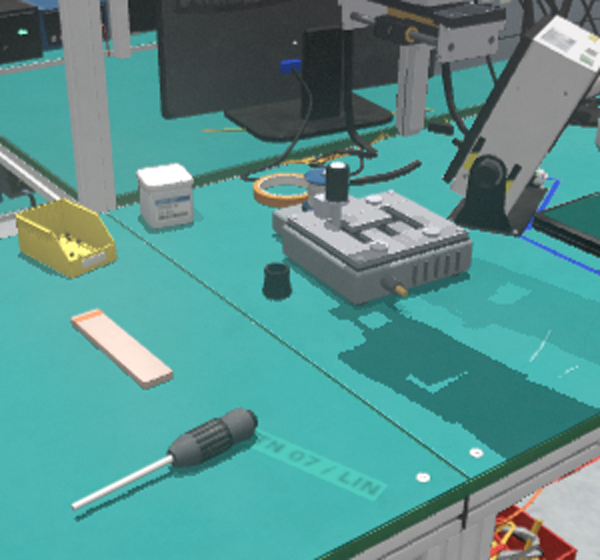

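The knob stands next to the plug at far left (wrist zoom 442,340), the loose items are in place and the fingers are clear. I'll measure once more, then hand in.

Run:
```python
from h import *
o,R,p=tool();w=camera('wrist')
k=wonz(w,R,p,240+442/2,40+340/2,.129);print(k,np.linalg.norm(k-[.056,.038]))
if np.linalg.norm(k-[.056,.038])<.030: ticket.hand_in();print('handed in')
```

```text
[0.03042455 0.03776042] 0.025576568988251273
the job is handed in; nothing more can be done
handed in
```

The lever is home in the far-left corner slot, the one marked by the tall plug, and the job is handed in.

With the fingers closed, I pushed it out of the park slot into the cross slot, then left to the stop, then away from the robot to the end stop. I then backed off level and lifted clear.

**Position:** the last wrist-camera measurement put the knob at (30.4, 37.8) mm in feeder axes. That is about 25.6 mm from the plug's nominal position, where 26 mm is fully home.

**Stops:** the force rose at both stops, to about 5 N at the left stop and 6 N at the end stop.

**Contact:** after I backed off, the force on the tool was only sensor noise. The pushes were level, and at the last check at home the upward force was 3 N, below the 6 N spring. I did not measure the pull joint directly.

**Loose items:** the loupe, bar and screwdriver look undisturbed in the last pictures, and the fingers never came near them. I checked this by eye, not by measurement.

No check failed. One early, rough wrist-camera sighting of the plug was about 5 mm off sideways, and a later one agreed with the top camera. The job took about 11 of the 38 s.

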